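# Close the art chest: break the lid stay, lower the lid, shoot the bolt

## Task

Close up the pine art chest. Its lid is propped open by a folding metal stay: push the red knee of the stay in towards the lid hinge to unlock it, then lower the lid gently until it is fully shut, without slamming it, and only then slide the blue-gripped bolt fully home over the lid's edge. Leave the things around the chest where they are.

Things in the scene. Friction and masses are not known exactly. Their poses are not given: they have to be found in the camera images.
- chest: Pine chest, fixed, 250 mm deep (x) by 240 wide (y), walls 12 thick, rim 120 above the table. Origin: centre of its underside. Front = its -x side. Lid hinge along y at x +125, z 120. A fixed ledge along the front (x -125 to -76, top z 132) carries the bolt; the lid covers the rest, level with the ledge when shut. The stay is at y -85, just inside the -y end wall.
- lid (a joint): Lid angle, rad: 0 = propped open, 75 degrees above level, leaning over the chest; grows as it comes down; 1.309 = fully shut (stop). The stiff hinge holds the lid wherever it is left; once the stay is broken it takes about 0.2 to 0.8 N m to close (2 to 5 N near the free edge). The locked stay blocks it. Over 1.5 rad/s in the last part counts as slamming.
- lid_hinge (a point): Middle of the hinge line, at the level of the lid's underside when shut.
- lid_edge (a point): Middle of the lid's free edge, on its outer face. The lid is a board 200 mm from hinge to free edge, 240 wide, 12 thick; its outer face is flat but for 2 mm battens, looks to the chest's rear while open and up when shut.
- knee (a point): Centre of the stay's red knee boss, a cylinder 22 mm across, 30 long along the chest's y. Locked: at x +28, y -85, z 167 mm in the chest frame, 4 mm in front of the line between the link pins. Pushed back (chest +x) and down 25 to 35 mm it breaks, the lid following a few degrees; a few newtons do it. It ends folded inside the shut chest.
- stay_knee (a joint): Folding angle of the knee, rad: 0 = locked, past about 0.09 the stay is past straight and free to fold, about 2.9 when the lid is shut.
- bolt (a joint): Travel of the slide bolt, m: 0 = drawn back, grows towards the chest's +x (over the lid), 0.030 = fully home (its stop). It starts within 6 mm of drawn back. Friction 2 N; it stays where it is left.
- bolt_top (a point): Centre of the top of the bolt's blue grip, a block 16 mm (chest x) by 30 (chest y) by 30 tall, top 167 above the table. It stands on a 42 by 44 by 5 mm steel plate that slides on the ledge and laps over the shut lid when home. Drawn back, the grip's centre is at chest x -111, y 0. Keep it back until the lid is down.
- eraser: Bystander: white eraser, 55 by 25 by 18 mm, loose on the table. Origin under its centre.
- ink_pad: Bystander: black and grey ink pad, 70 by 50 by 18 mm, loose. Origin under its centre.
- clay_hedgehog: Bystander: white clay hedgehog, about 75 mm long, 38 mm tall, loose. Origin under its centre.
- stick_mug: Bystander: blue mug of modelling sticks, 76 mm in diameter, 165 mm tall with the sticks, loose. Origin under its centre.
- stay_pin (a point): Lower pin of the stay, fixed to the chest at x -20, y -85, z 92 mm in its frame. The knee swings about it at 89 mm. The upper link, as long, ends on the lid's underside 125 mm from the hinge. Links are 14 by 4 mm steel bars.

How it is judged:
By the outcome, as a careful person would: the job done as asked, in the order asked, and still so for the second after the job is handed in, with the robot touching nothing.
It also fails if it takes over 58 s, if anything falls off the work surface, if the arm or the gripper's body presses on something with over 40 N, if the wrist force passes 120 N, or if a joint passes its speed limit or range.

## Robot

A 6-joint arm with a two-finger parallel gripper is mounted at the origin on the work surface. World frame = base frame: x ahead of the robot, y to its left, z up, the work surface at z = 0. Lengths are in m, angles in rad, forces in N, time in s.
With the tool pointing down it reaches from about 0.35 to 0.775 m from the base axis. Payload 7.3 kg.
Tool frame: the origin (TCP) lies at the centre of the arm's flange, where the gripper is bolted on; the fingertips stand 178 mm ahead of it and the grasp point (between the pads) lies 159 mm ahead of it; z points along the fingers, y is the line along which they close (so a half turn about z gives the same grasp; the last joint's range is limited). The gripper opens to 92 mm and grips with 3 to 60 N. Pads are 19 mm wide; open, the fingers measure 130 mm over their backs; the gripper's body (75 mm by 190 mm) begins 47 mm behind the grasp point.
Start: joints at [1.105, 0.342, 1.524, -0, 1.275, -0.146], TCP at [0.165, 0.498, 0.405] pointing down, gripper open.
Joint ranges: [-2.53, 2.53], [-0.77, 2.02], [0.04, 2.7], [-1, 4.14], [0.28, 2.66], [-3.11, 3.11]. Speed limits (rad/s): [2.57, 2.57, 3.14, 3.14, 3.14, 3.14].

## Interface

Orientations are given as [roll, pitch, yaw] about the fixed x, y, z axes, in that order (R = Rz(yaw) Ry(pitch) Rx(roll)).
In Python, from cell import robot gives the robot as it stands.
- The arm moves only by the tool drive_effector, called as name([rows], argument=value, ...), one row to a line, values as JSON. Schema: {"type":"object","properties":{"increments":{"type":"array","items":{"type":"array","items":{"type":"array","items":{"type":"number"},"minItems":6,"maxItems":6},"minItems":1,"maxItems":8},"minItems":1,"maxItems":1},"jaw":{"type":"number"},"force":{"type":"number"},"only":{"type":"string"},"quiet":{"type":"boolean"},"lines":{"type":"string"}},"required":["increments"],"additionalProperties":false}. increments is a list that holds a single list of rows (three levels of brackets), with 1 to 8 rows, each of 6 numbers: dx, dy, dz in shares of 25 cm (1.0 is 25 cm), then a rotation vector rx, ry, rz in parts of the range, where 1.0 means 4 rad; each row shifts and turns the commanded pose from where the row before left it, along the tool's axes as they then stand; what a row does not reach is not made up. A row lasts 1/12 s, in which the tool goes at most 0.0417 m and 0.125 rad, less where a joint would pass 70% of its speed; a pose out of reach is approached as far as the arm can. jaw is the finger opening in m, set as the call begins (left out keeps the last). The fingers move at their own pace and stop on an object; force is the grip in N (left out, the last holds). Time passes only in rows, so rows that do not move let the fingers close. The tool returns the time, the measured TCP pose, the force, the opening and the grip force at its end. only (a regular expression) keeps the lines of the reply that match it, lines (a string "A,B") keeps lines A to B, and quiet returns only ok. Input that does not fit is refused with a message, and nothing moves.
- robot.observe(): the state, without advancing time (a new reading comes with each control period).
- robot.read_camera(name): name is "scene" or "top" or "wrist"; returns a dict with "image" (400x640x3 uint8, red, green, blue), "fx", "fy", "cx", "cy" (pixels), "pose" (4x4, takes a point from camera to world coordinates). Camera axes: x right, y down, z forward; pixel columns grow to the right and rows downward; lengths in m; the calibration is good to about 2 mm. A picture is of the moment at which its call begins. There is no depth.
- robot.hand_in(): hands the job in; it is judged then, once.
The state is a dict: "time": time; "qpos": joint angles; "qvel": joint speeds; "joint_efforts": joint torques, N m; "tool_pos": TCP position; "tool_rot": TCP orientation; "contact_force": force on the tool from outside, world axes, zero at the start; "torque": the same for the moment, N m; "opening": finger opening in m; "grip_force": force on a finger pad.
Only numpy, scipy, OpenCV 4.12 (cv2) and the standard library are available. Lean on these libraries where they do the work, as an engineer would, in place of code of your own. Each camera call takes 0.05 s, during which the arm holds its last target. There are 200 camera calls.

## Working session

There is one attempt and no reset: what is moved stays moved. The work goes in short steps, Python scripts to look and compute and a tool call to move; the robot and the scene stay as the last step left them, time stands still between calls to the robot, and variables do not carry over. Pictures are saved under pics/ and viewed, at most 10 in all, crops included, and the job is handed in when it is done.

```bash
ls; mkdir -p pics
```

Run:
```python
from cell import robot
import cv2,numpy as np
for n in ("scene","top"):
    c=robot.read_camera(n); cv2.imwrite(f"pics/{n}0.png",c["image"][...,::-1]); print(n,c["fx"],c["cx"],c["cy"],np.round(c["pose"],4).tolist())
s=robot.observe();print({k:np.round(v,3).tolist() for k,v in s.items()})
```

```text
cell.py
pics
scene 462.2900760107831 326.28377594577853 191.7769070827756 [[0.1379, 0.7304, -0.6689, 1.2697], [0.9903, -0.1115, 0.0824, -0.0703], [-0.0144, -0.6738, -0.7388, 0.9425], [0.0, 0.0, 0.0, 1.0]]
top 380.0983885749718 317.53635857078405 207.43399165501293 [[0.0114, -0.9969, 0.0779, 0.5599], [-0.9998, -0.01, 0.0181, 0.0014], [-0.0172, -0.0781, -0.9968, 0.9307], [0.0, 0.0, 0.0, 1.0]]
{'time': 0.1, 'qpos': [1.105, 0.343, 1.525, 0.0, 1.275, -0.146], 'qvel': [0.001, -0.002, -0.001, -0.001, 0.0, 0.001], 'joint_efforts': [0.003, -43.2, -24.47, 0.072, 0.053, -0.0], 'tool_pos': [0.165, 0.498, 0.404], 'tool_rot': [-3.14, -0.0, 2.822], 'contact_force': [-0.39, -0.469, 0.753], 'torque': [-0.004, 0.011, -0.035], 'grip_force': 0.0, 'opening': 0.092}
```

View pics/scene0.png

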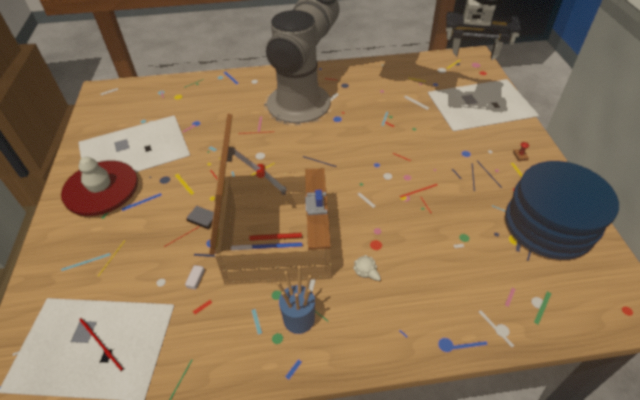

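View pics/top0.png

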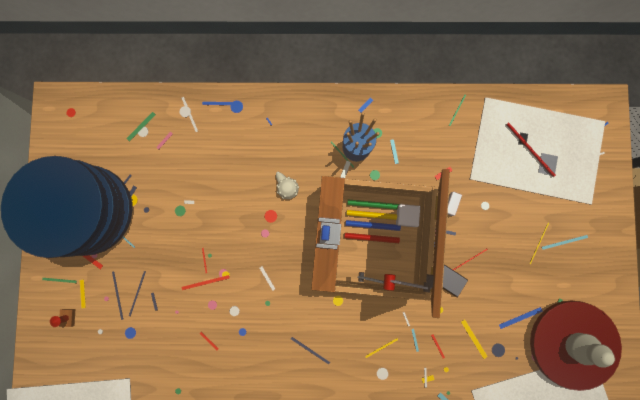

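Top view: the chest front (ledge, blue grip at ~(326,233)) faces world +y. The red knee is at ~(390,283), the lid edge at x≈441, and the hinge is on the world −y side. The mug is beyond the far end wall at (359,142), and the ink pad (453,281) and eraser (454,204) lie behind the lid. In the scene view the knee is at (261,171) and the grip at (319,197).

Create h.py:
```python
from cell import robot
import cv2,numpy as np
def cam(n): return robot.read_camera(n)
def ray(c,u,v):
    d=c["pose"][:3,:3]@np.array([(u-c["cx"])/c["fx"],(v-c["cy"])/c["fy"],1]); return c["pose"][:3,3],d
def plane(c,u,v,z):
    o,d=ray(c,u,v); return o+d*(z-o[2])/d[2]
def tri(a,b):
    A=[];B=[]
    for o,d in (a,b):
        d=d/np.linalg.norm(d);P=np.eye(3)-np.outer(d,d);A.append(P);B.append(P@o)
    return np.linalg.lstsq(np.vstack(A),np.hstack(B),rcond=None)[0]
def blob(c,col,box):
    x0,y0,x1,y1=box; h=cv2.cvtColor(c["image"],cv2.COLOR_RGB2HSV)[y0:y1,x0:x1]
    H,S,V=[h[...,i].astype(int) for i in range(3)]
    m=((H<8)|(H>172))&(S>170)&(V>90) if col=="red" else (H>100)&(H<130)&(S>120)&(V>50)
    n,l,st,ce=cv2.connectedComponentsWithStats(m.astype(np.uint8))
    k=1+np.argmax(st[1:,4]); return ce[k]+[x0,y0],st[k]+np.array([x0,y0,0,0,0])
```

Run:
```python
from h import *
t=cam("top");s=cam("scene")
for col,bt,bs in (("red",(375,265,405,300),(250,160,275,182)),("blue",(314,222,335,245),(308,186,330,210))):
    a,sa=blob(t,col,bt);b,sb=blob(s,col,bs)
    print(col,a,sa,b,sb,tri(ray(t,*a),ray(s,*b)).round(4),plane(t,*a,.167).round(4),plane(s,*b,.167).round(4))
def crop(c,b,f,k):
    x0,y0,x1,y1=b; cv2.imwrite(f,cv2.resize(c["image"][y0:y1,x0:x1,::-1],None,fx=k,fy=k,interpolation=cv2.INTER_CUBIC))
a=t["image"][160:320,300:480];b=s["image"][100:290,190:350]
A=cv2.resize(a,(400,356));B=cv2.resize(b,(400,475)) 
o=np.zeros((475,800,3),np.uint8);o[:356,:400]=A;o[:,400:]=B
cv2.imwrite("pics/crop1.png",o[...,::-1])
```

```text
red [388.90066225 281.9205298 ] [384 274  11  17 151] [260.47058824 170.83823529] [257 164   7  13  68] [ 0.4725 -0.129   0.1622] [ 0.4731 -0.1277  0.167 ] [ 0.4773 -0.1291  0.167 ]
blue [325.25263158 232.43157895] [322 226   8  14  95] [318.41176471 195.20588235] [317 191   4   9  34] [ 0.5694 -0.0015  0.1604] [ 0.5694 -0.0008  0.167 ] [ 0.5753 -0.0028  0.167 ]
```

View pics/crop1.png

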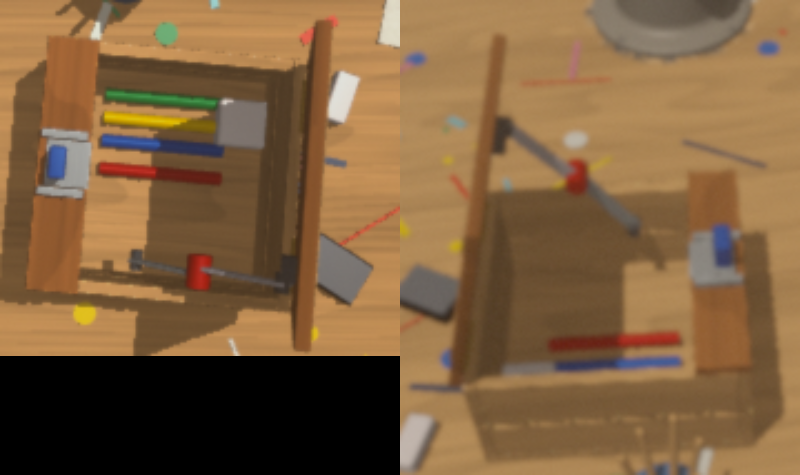

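Add to h.py:
```python
import json,os
from scipy.spatial.transform import Rotation as Ro
if os.path.exists("chest.json"):
    _c=json.load(open("chest.json")); th=_c["th"]; C0=np.array(_c["p"]+[0.]); RC=Ro.from_euler("z",th)
    def w(p): return C0+RC.apply(p)          # chest->world
    def tipframe(tilt): # tool x=chest -x, y=chest y, tilt about tool y
        return RC*Ro.from_matrix(np.array([[-1,0,0],[0,1,0],[0,0,-1.]]))*Ro.from_euler("y",-tilt)
def state():
    s=robot.observe(); R=Ro.from_euler("xyz",s["tool_rot"]); tip=s["tool_pos"]+R.apply([0,0,.178])
    print("t",s["time"],"q",np.round(s["qpos"],2),"tip chest mm",(RC.inv().apply(tip-C0)*1000).round(1),"F",np.round(s["contact_force"],1)); return s,R,tip
def need(pc,tilt): # tool-axis shift (after turning about TCP, and before) to bring tip to chest point pc (m)
    s,R,tip=state(); T=tipframe(tilt); rv=(R.inv()*T).as_rotvec(); tcp=w(pc)-T.apply([0,0,.178])
    print("rotvec",rv.round(3),"shift after turn",T.inv().apply(tcp-s["tool_pos"]).round(4),"shift before",R.inv().apply(tcp-s["tool_pos"]).round(4))
```

Run:
```python
from h import *
t=cam("top")
px=[(48,37),(98,40),(27,290),(78,293)]
P=[plane(t,300+x/2.2222,160+y/2.2247,.132)[:2] for x,y in px]+[np.array([.4735,-.128]),np.array([.4735,-.128])]
Q=np.array([(-125,120),(-76,120),(-125,-120),(-76,-120),(28,-85),(28,-85)])/1000
P=np.array(P);pm,qm=P.mean(0),Q.mean(0);a=P-pm;b=Q-qm
th=np.arctan2((b[:,0]*a[:,1]-b[:,1]*a[:,0]).sum(),(b*a).sum())
R=np.array([[np.cos(th),-np.sin(th)],[np.sin(th),np.cos(th)]]);p=pm-R@qm
print(th,p,((P-p)@R-Q)*1000,"grip",R.T@(np.array([.5694,-.001])-p))
json.dump({"th":th,"p":list(p)},open("chest.json","w"))
```

Run:
```python
from h import *
need([-.06,-.083,.20],0)
```

```text
-1.6441568424279114 [ 0.56030952 -0.10709208] [[ 0.84239326 -1.19795745]
 [-0.41229628 -0.1665516 ]
 [ 1.27366275  0.02864525]
 [-0.13248754  1.42305178]
 [-0.78563609 -0.04359399]
 [-0.78563609 -0.04359399]] grip [-0.10647301  0.00129004]
t 0.25 q [ 1.11  0.34  1.52  0.    1.28 -0.15] tip chest mm [-574.7 -438.7  226.4] F [0.4 0.1 0.1]
rotvec [-1.000e-03  0.000e+00  1.324e+00] shift after turn [-0.5148  0.3556  0.0264] shift before [-0.4705 -0.4125  0.0266]
```

The manual's scale: shifts go in shares of 25 cm and turns go in shares of 4 rad. Converting my numbers, 0.12 rad / 4 = 0.03.

drive_effector([
  [[0, 0, 0, 0, 0, 0.03], [0, 0, 0, 0, 0, 0.03], [0, 0, 0, 0, 0, 0.03], [0, 0, 0, 0, 0, 0.03], [0, 0, 0, 0, 0, 0.03], [0, 0, 0, 0, 0, 0.03], [0, 0, 0, 0, 0, 0.03], [0, 0, 0, 0, 0, 0.03]],
], jaw=0, force=10)

```text
time: 0.92
tool_pos: [0.165, 0.4984, 0.4046]
tool_rot: [-3.141, 0.0, 1.856]
contact_force: [-0.4, -0.5, 0.4]
opening: 0.0432
grip_force: 0.0
```

drive_effector([
  [[0, 0, 0, 0, 0, 0.03], [0, 0, 0, 0, 0, 0.03], [0, 0, 0, 0, 0, 0.031], [-0.132, 0.092, 0, 0, 0, 0], [-0.132, 0.092, 0, 0, 0, 0], [-0.132, 0.092, 0, 0, 0, 0], [-0.132, 0.092, 0, 0, 0, 0], [-0.132, 0.092, 0, 0, 0, 0]],
])

```text
time: 1.58
tool_pos: [0.268, 0.3238, 0.4047]
tool_rot: [3.141, -0.0, 1.499]
contact_force: [1.9, -0.0, 0.2]
opening: 0.0004
grip_force: 0.0
```

drive_effector([
  [[-0.132, 0.092, 0, 0, 0, 0], [-0.132, 0.092, 0, 0, 0, 0], [-0.132, 0.092, 0, 0, 0, 0], [-0.132, 0.092, 0, 0, 0, 0], [-0.132, 0.092, 0, 0, 0, 0], [-0.132, 0.092, 0, 0, 0, 0], [-0.132, 0.092, 0, 0, 0, 0], [0, 0, 0, 0, 0, 0]],
])

```text
time: 2.25
tool_pos: [0.4143, 0.0783, 0.4048]
tool_rot: [3.139, 0.002, 1.492]
contact_force: [0.3, -0.1, 0.1]
opening: 0.0001
grip_force: 0.0
```

```bash
python3 -c "
from h import *
need([-.03,-.083,.2],.7)"
```

```text
t 2.25 q [ 0.01  0.15  1.78 -0.    1.2   0.09] tip chest mm [-173.9 -158.8  226.8] F [ 0.3 -0.1  0.1]
rotvec [ 0.    -0.698 -0.007] shift after turn [0.0216 0.0763 0.0716] shift before [-0.029   0.0763  0.0689]
```

To row units: -0.116 rad / 4 = -0.029.

drive_effector([
  [[0, 0, 0, 0, -0.029, 0], [0, 0, 0, 0, -0.029, 0], [0, 0, 0, 0, -0.029, 0], [0, 0, 0, 0, -0.029, 0], [0, 0, 0, 0, -0.029, 0], [0, 0, 0, 0, -0.0295, 0], [0, 0, 0, 0, 0, 0]],
])

```text
time: 2.83
tool_pos: [0.4112, 0.0843, 0.404]
tool_rot: [-3.14, 0.703, 1.501]
contact_force: [0.4, 0.6, -1.0]
opening: 0.0004
grip_force: 0.0
```

```bash
python3 -c "
from h import *
need([-.005,-.083,.187],.7)"
```

```text
t 2.8333 q [ 0.23  0.24  1.77 -0.68  1.42  0.5 ] tip chest mm [ -64.8 -162.7  268.2] F [ 0.4  0.6 -1. ]
rotvec [0.    0.003 0.003] shift after turn [0.006  0.0797 0.1006] shift before [0.0061 0.0797 0.1007]
```

drive_effector([
  [[-0.006, 0.08, 0.1016, 0, 0, 0], [-0.006, 0.08, 0.1016, 0, 0, 0], [-0.006, 0.08, 0.1016, 0, 0, 0], [-0.006, 0.08, 0.1016, 0, 0, 0], [0, 0, 0, 0, 0, 0], [0, 0, 0, 0, 0, 0]],
])

```text
time: 3.33
tool_pos: [0.4862, 0.0071, 0.3297]
tool_rot: [-3.139, 0.695, 1.497]
contact_force: [-0.9, 0.6, -0.8]
opening: 0.0005
grip_force: 0.0
```

```bash
python3 -c "
from h import *
need([.021,-.083,.175],.7)
cv2.imwrite('pics/pre.png',np.hstack([cam('scene')['image'][90:290,170:370],cam('top')['image'][140:340,290:490]])[...,::-1].repeat(2,0).repeat(2,1))"
```

```text
t 3.3333 q [ 0.04  0.42  1.74 -0.75  1.2   0.47] tip chest mm [  5.6 -82.8 193. ] F [-0.9  0.6 -0.8]
rotvec [-0.003 -0.005 -0.   ] shift after turn [ 0.0007 -0.0008  0.0237] shift before [ 0.0005 -0.0007  0.0237]
```

View pics/pre.png

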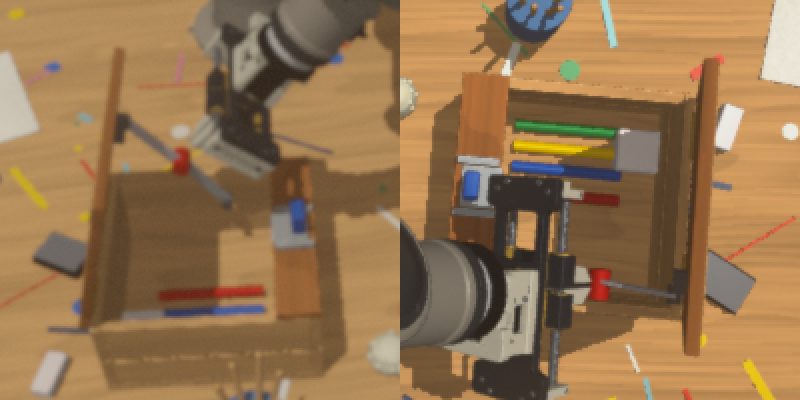

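The fingertips sit right in front of the red knee (top crop ~(598,285)), lined up with it, and clear of the bolt and lid.

To row units: 0.012 m / 0.25 = 0.048, 0.006 m / 0.25 = 0.024.

drive_effector([
  [[0, 0, 0.048, 0, 0, 0], [0, 0, 0.048, 0, 0, 0], [-0.008, 0, 0.024, 0, 0, 0], [-0.008, 0, 0.024, 0, 0, 0], [-0.008, 0, 0.024, 0, 0, 0], [-0.008, 0, 0.024, 0, 0, 0]],
])

```text
time: 3.93
tool_pos: [0.4831, -0.0273, 0.2985]
tool_rot: [3.139, 0.691, 1.497]
contact_force: [0.7, 24.4, -6.6]
opening: 0.0007
grip_force: 11.9
```

drive_effector([
  [[-0.008, 0, 0.024, 0, 0, 0], [-0.004, 0, 0.024, 0, 0, 0], [0, 0, 0, 0, 0, 0], [0, 0, 0, 0, 0, 0]],
])

```text
time: 4.27
tool_pos: [0.4829, -0.0373, 0.291]
tool_rot: [3.139, 0.692, 1.498]
contact_force: [3.1, 10.6, -7.9]
opening: 0.0038
grip_force: 12.9
```

```bash
python3 -c "
from h import *
state()
cv2.imwrite('pics/push.png',np.hstack([cam('scene')['image'][90:290,170:370],cam('top')['image'][140:340,290:490]])[...,::-1].repeat(2,0).repeat(2,1))"
```

```text
t 4.2667 q [-0.05  0.46  1.81 -0.82  1.07  0.5 ] tip chest mm [ 49.7 -81.8 153.9] F [ 3.1 10.6 -7.9]
```

View pics/push.png

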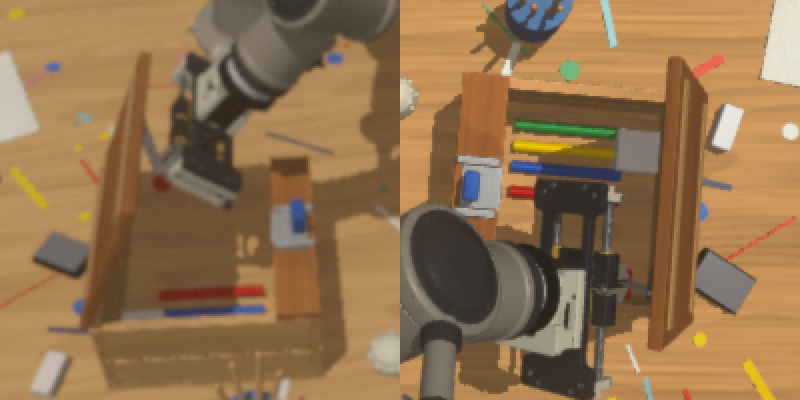

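The knee is folded back and the lid has tipped a few degrees, so the stay is broken. The fingers read 3.8 mm, so they may be pinching the 4 mm link. I'll open them slightly before backing out.

To row units: -0.03 m / 0.25 = -0.12, -0.02 m / 0.25 = -0.08.

drive_effector([
  [[0, 0, 0, 0, 0, 0], [0, 0, 0, 0, 0, 0], [0, 0, -0.04, 0, 0, 0], [0, 0, -0.08, 0, 0, 0], [0, 0, -0.12, 0, 0, 0], [0, 0, -0.12, 0, 0, 0], [0, 0, -0.12, 0, 0, 0], [0, 0, -0.12, 0, 0, 0]],
], jaw=0.014)

```text
time: 5.03
tool_pos: [0.4892, 0.0581, 0.4089]
tool_rot: [3.141, 0.697, 1.497]
contact_force: [1.1, 0.6, -0.6]
opening: 0.0141
grip_force: 0.0
```

```bash
python3 -c "
from h import *
need([.16,-.02,.35],0)
c=cam('scene');cv2.imwrite('pics/ret.png',np.hstack([c['image'][90:290,170:370],cam('top')['image'][140:340,290:490]])[...,::-1].repeat(2,0).repeat(2,1))"
```

```text
t 5.0333 q [ 0.14  0.35  1.59 -0.69  1.42  0.4 ] tip chest mm [-45.2 -83.  272.4] F [ 1.1  0.6 -0.6]
rotvec [ 0.     0.697 -0.   ] shift after turn [-0.3195  0.063  -0.1191] shift before [-0.3214  0.0631  0.1139]
```

View pics/ret.png

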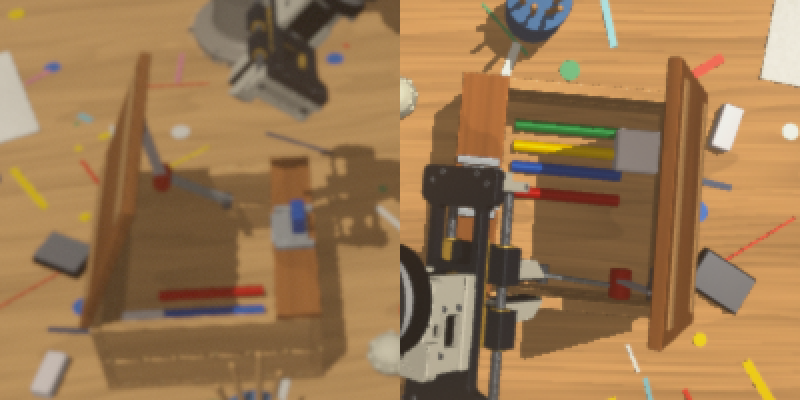

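To row units: -0.04 m / 0.25 = -0.16, 0.117 rad / 4 = 0.0293.

drive_effector([
  [[0, 0, 0, 0, 0.029, 0], [0, 0, 0, 0, 0.029, 0], [0, 0, 0, 0, 0.029, 0], [0, 0, 0, 0, 0.029, 0], [0, 0, 0, 0, 0.029, 0], [0, 0, 0, 0, 0.0293, 0], [0, 0, -0.16, 0, 0, 0], [0, 0, -0.16, 0, 0, 0]],
], jaw=0)

```text
time: 5.8
tool_pos: [0.489, 0.0561, 0.4857]
tool_rot: [-3.135, 0.0, 1.496]
contact_force: [2.4, -0.7, 0.8]
opening: 0.0005
grip_force: 0.0
```

drive_effector([
  [[0, 0, -0.16, 0, 0, 0], [0, 0, -0.04, 0, 0, 0], [-0.08, 0.016, 0, 0, 0, 0], [-0.16, 0.032, 0, 0, 0, 0], [-0.16, 0.032, 0, 0, 0, 0], [-0.16, 0.032, 0, 0, 0, 0], [-0.16, 0.032, 0, 0, 0, 0], [-0.16, 0.032, 0, 0, 0, 0]],
])

```text
time: 6.47
tool_pos: [0.5169, -0.1676, 0.5368]
tool_rot: [-3.141, 0.001, 1.497]
contact_force: [1.0, -0.8, -0.7]
opening: 0.0005
grip_force: 0.0
```

drive_effector([
  [[-0.16, 0.032, 0, 0, 0, 0], [-0.16, 0.032, 0, 0, 0, 0], [-0.08, 0.016, 0, 0, 0, 0], [0, 0, 0, 0, 0, 0]],
])

```text
time: 6.8
tool_pos: [0.5296, -0.2714, 0.5351]
tool_rot: [-3.139, 0.001, 1.492]
contact_force: [-0.5, 0.5, -0.7]
opening: 0.0004
grip_force: 0.0
```

```bash
python3 -c "
from h import *
need([.11,-.02,.285],0)"
```

```text
t 6.8 q [-0.6   0.42  1.05 -0.    1.67 -0.52] tip chest mm [166.3 -19.  357.1] F [-0.5  0.5 -0.7]
rotvec [-0.003  0.001 -0.005] shift after turn [ 0.0561 -0.0015  0.0721] shift before [ 0.0562 -0.0016  0.0721]
```

```bash
python3 -c "
import numpy as np
p=None
for d in [70,65,60,55,50,45,40,35,30,25,20,15,10,5,0]:
    f=np.radians(d);r=175
    q=np.array([125-r*np.cos(f)+12*np.sin(f)+9.5,120+r*np.sin(f)+12*np.cos(f)])
    print(d,q.round(1), None if p is None else ((p-q)/1000).round(4)); p=q"
```

```text
70 [ 85.9 288.6] None
65 [ 71.4 283.7] [0.0145 0.0049]
60 [ 57.4 277.6] [0.014  0.0061]
55 [ 44.  270.2] [0.0134 0.0073]
50 [ 31.2 261.8] [0.0127 0.0085]
45 [ 19.2 252.2] [0.012  0.0095]
40 [  8.2 241.7] [0.0111 0.0105]
35 [ -2.  230.2] [0.0101 0.0115]
30 [-11.1 217.9] [0.0091 0.0123]
25 [-19.  204.8] [0.008  0.0131]
20 [-25.8 191.1] [0.0068 0.0137]
15 [-31.4 176.9] [0.0056 0.0142]
10 [-35.8 162.2] [0.0043 0.0147]
5 [-38.8 147.2] [0.003 0.015]
0 [-40.5 132. ] [0.0017 0.0152]
```

To row units: 0.035 m / 0.25 = 0.14, 0.03 m / 0.25 = 0.12.

drive_effector([
  [[0, 0, 0.14, 0, 0, 0], [0, 0, 0.14, 0, 0, 0], [0.06, 0, 0, 0, 0, 0], [0.12, 0, 0, 0, 0, 0], [0.1, 0, 0, 0, 0, 0], [0, 0, 0, 0, 0, 0]],
])

```text
time: 7.3
tool_pos: [0.5353, -0.1918, 0.4689]
tool_rot: [3.141, -0.001, 1.502]
contact_force: [0.9, 0.2, 0.2]
opening: 0.0005
grip_force: 0.0
```

```bash
python3 -c "
from h import *
state()"
```

```text
t 7.3 q [-0.48  0.38  1.28  0.    1.47 -0.41] tip chest mm [ 86.1 -18.6 290.9] F [0.9 0.2 0.2]
```

To row units: 0.0145 m / 0.25 = 0.058, 0.014 m / 0.25 = 0.056.

drive_effector([
  [[0.058, 0, 0.028, 0, 0, 0], [0.056, 0, 0.024, 0, 0, 0], [0.0536, 0, 0.0292, 0, 0, 0], [0.0508, 0, 0.034, 0, 0, 0], [0.048, 0, 0.038, 0, 0, 0], [0.0444, 0, 0.042, 0, 0, 0], [0, 0, 0, 0, 0, 0]],
])

```text
time: 7.88
tool_pos: [0.5407, -0.1168, 0.4175]
tool_rot: [-3.14, -0.001, 1.5]
contact_force: [0.6, 0.3, -0.4]
opening: 0.0004
grip_force: 0.0
```

```bash
python3 -c "
from h import *
state()"
```

```text
t 7.8833 q [-0.35  0.38  1.42  0.    1.34 -0.28] tip chest mm [ 11.  -19.1 239.5] F [ 0.6  0.3 -0.4]
```

To row units: 0.007 m / 0.25 = 0.028, 0.0065 m / 0.25 = 0.026.

drive_effector([
  [[0.028, 0, 0.022, 0, 0, 0], [0.02, 0, 0.024, 0, 0, 0], [0.02, 0, 0.024, 0, 0, 0], [0.02, 0, 0.024, 0, 0, 0], [0.016, 0, 0.026, 0, 0, 0], [0.016, 0, 0.026, 0, 0, 0], [0.014, 0, 0.028, 0, 0, 0], [0, 0, 0, 0, 0, 0]],
])

```text
time: 8.55
tool_pos: [0.5433, -0.0853, 0.3728]
tool_rot: [-3.139, -0.0, 1.498]
contact_force: [-0.5, -1.3, 0.4]
opening: 0.0002
grip_force: 0.1
```

```bash
python3 -c "
from h import *
state()
c=cam('scene');cv2.imwrite('pics/low.png',np.hstack([c['image'][90:290,170:370],cam('top')['image'][140:340,290:490]])[...,::-1].repeat(2,0).repeat(2,1))"
```

```text
t 8.55 q [-0.3   0.41  1.5  -0.    1.22 -0.22] tip chest mm [-20.5 -19.  194.8] F [-0.5 -1.3  0.4]
```

View pics/low.png

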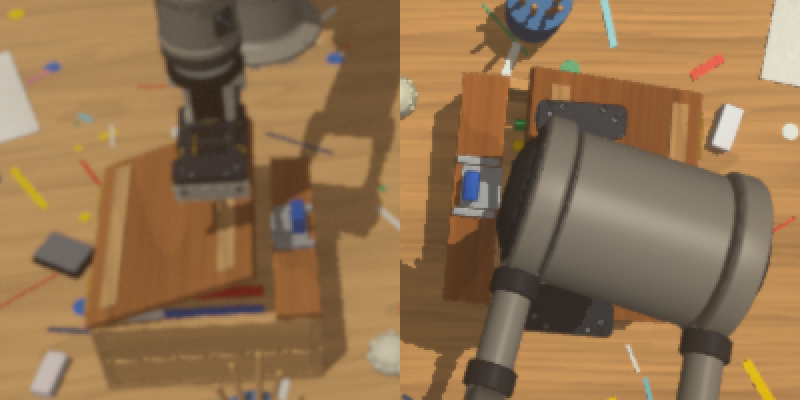

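The lid is about 22° above level and following the fingertips. The bolt is still drawn back and the bystanders haven't moved.

To row units: 0.007 m / 0.25 = 0.028, 0.006 m / 0.25 = 0.024.

drive_effector([
  [[0.012, 0, 0.028, 0, 0, 0], [0.012, 0, 0.028, 0, 0, 0], [0.0112, 0, 0.028, 0, 0, 0], [0.01, 0, 0.028, 0, 0, 0], [0.008, 0, 0.028, 0, 0, 0], [0.006, 0, 0.028, 0, 0, 0], [0.004, 0, 0.024, 0, 0, 0], [0.004, 0, 0.02, 0, 0, 0]],
])

```text
time: 9.32
tool_pos: [0.5445, -0.0692, 0.3206]
tool_rot: [-3.141, 0.001, 1.498]
contact_force: [0.8, -1.3, 1.8]
opening: 0.0008
grip_force: 0.7
```

drive_effector([
  [[0, 0, 0.016, 0, 0, 0], [0, 0, 0.012, 0, 0, 0], [0, 0, 0.008, 0, 0, 0], [0, 0, 0, 0, 0, 0]],
])

```text
time: 9.65
tool_pos: [0.5444, -0.0694, 0.312]
tool_rot: [-3.14, 0.001, 1.498]
contact_force: [-0.7, 0.0, -0.7]
opening: 0.0003
grip_force: 0.0
```

```bash
python3 -c "
from h import *
state()"
```

```text
t 9.65 q [-0.27  0.48  1.59 -0.    1.08 -0.19] tip chest mm [-36.3 -18.9 134. ] F [-0.7  0.  -0.7]
```

To row units: 0.002 m / 0.25 = 0.008.

drive_effector([
  [[0, 0, 0.008, 0, 0, 0], [0, 0, 0.008, 0, 0, 0], [0, 0, 0, 0, 0, 0]],
])

```text
time: 9.9
tool_pos: [0.5445, -0.0694, 0.3102]
tool_rot: [3.14, 0.001, 1.498]
contact_force: [-4.3, 2.1, 10.9]
opening: 0.0004
grip_force: 5.9
```

drive_effector([
  [[0, 0, 0.008, 0, 0, 0], [0, 0, 0, 0, 0, 0]],
])

```text
time: 10.07
tool_pos: [0.5444, -0.0693, 0.31]
tool_rot: [3.139, 0.002, 1.498]
contact_force: [-8.1, 2.0, 25.2]
opening: 0.0004
grip_force: 12.4
```

```bash
python3 -c "
from h import *
state()"
```

```text
t 10.0667 q [-0.27  0.48  1.59 -0.    1.07 -0.19] tip chest mm [-36.2 -18.2 132. ] F [-8.1  2.  25.2]
```

The lid is on its stop: 25 N reaction at tip z 132 mm. Next, round to the front of the bolt grip.

To row units: -0.04 m / 0.25 = -0.16, -0.03 m / 0.25 = -0.12.

drive_effector([
  [[0, 0, -0.12, 0, 0, 0], [0, 0, -0.16, 0, 0, 0], [0.12, 0.02, 0, 0, 0, 0], [0.16, 0.028, 0, 0, 0, 0], [0.16, 0.028, 0, 0, 0, 0], [0, 0, 0, 0, 0, 0], [0, 0, 0, 0, 0, 0]],
])

```text
time: 10.65
tool_pos: [0.5717, 0.0409, 0.3763]
tool_rot: [3.142, 0.001, 1.502]
contact_force: [-0.3, -0.4, -0.4]
opening: 0.0005
grip_force: 0.0
```

```bash
python3 -c "
from h import *
need([-.14,0,.147],0)
t=cam('top');s=cam('scene');b,_=blob(s,'blue',(308,180,330,210));print(b,plane(s,*b,.1625),w([-.1065,0,.167]))
"
```

```text
t 10.65 q [-0.06  0.45  1.43 -0.    1.26  0.01] tip chest mm [-148.3    0.5  198.3] F [-0.3 -0.4 -0.4]
rotvec [0.    0.001 0.004] shift after turn [-0.0084 -0.0005  0.0513] shift before [-0.0084 -0.0005  0.0513]
[318.3125 195.5625] [ 0.57227186 -0.00278359  0.1625    ] [ 0.56811541 -0.00087853  0.167     ]
```

To row units: 0.026 m / 0.25 = 0.104, 0.025 m / 0.25 = 0.1.

drive_effector([
  [[0, 0, 0.1, 0, 0, 0], [0, 0, 0.104, 0, 0, 0], [-0.04, 0, 0, 0, 0, 0], [-0.032, 0, 0, 0, 0, 0], [-0.028, 0, 0, 0, 0, 0], [-0.024, 0, 0, 0, 0, 0], [-0.024, 0, 0, 0, 0, 0], [0, 0, 0, 0, 0, 0]],
])

```text
time: 11.42
tool_pos: [0.5691, 0.0005, 0.3267]
tool_rot: [3.139, 0.002, 1.496]
contact_force: [-0.4, -0.0, -0.3]
opening: 0.0003
grip_force: 0.0
```

drive_effector([
  [[-0.024, 0, 0, 0, 0, 0], [-0.016, 0, 0, 0, 0, 0], [-0.008, 0, 0, 0, 0, 0], [0, 0, 0, 0, 0, 0]],
])

```text
time: 11.75
tool_pos: [0.5683, -0.0076, 0.3266]
tool_rot: [3.139, -0.005, 1.498]
contact_force: [1.5, 15.5, 3.8]
opening: 0.0006
grip_force: 8.0
```

```bash
python3 -c "
from h import *
state()
"
```

```text
t 11.75 q [-0.15  0.49  1.52  0.01  1.13 -0.08] tip chest mm [-100.7    1.1  148.6] F [ 1.5 15.5  3.8]
```

To row units: -0.002 m / 0.25 = -0.008, -0.001 m / 0.25 = -0.004.

drive_effector([
  [[-0.008, 0, 0, 0, 0, 0], [-0.004, 0, 0, 0, 0, 0], [0, 0, 0, 0, 0, 0]],
])

```text
time: 12.0
tool_pos: [0.5682, -0.0085, 0.3267]
tool_rot: [3.139, -0.009, 1.499]
contact_force: [2.9, 26.2, 5.2]
opening: 0.0004
grip_force: 13.0
```

```bash
python3 -c "
from h import *
state()
"
```

```text
t 12.0 q [-0.15  0.49  1.52  0.01  1.13 -0.08] tip chest mm [-100.5    1.1  148.7] F [ 2.9 26.2  5.2]
```

Hard stop, with 26 N and no further travel. Back off, retreat and check.

To row units: 0.04 m / 0.25 = 0.16, -0.035 m / 0.25 = -0.14.

drive_effector([
  [[0.04, 0, 0, 0, 0, 0], [0.12, 0, 0, 0, 0, 0], [0.08, 0, -0.12, 0, 0, 0], [0.08, 0, -0.14, 0, 0, 0], [0.08, 0, -0.14, 0, 0, 0], [0.12, 0, -0.08, 0, 0, 0], [0.16, 0, 0, 0, 0, 0], [0.16, 0, 0, 0, 0, 0]],
])

```text
time: 12.67
tool_pos: [0.5832, 0.1974, 0.4479]
tool_rot: [3.137, 0.0, 1.496]
contact_force: [0.9, -0.4, -0.1]
opening: 0.0006
grip_force: 0.0
```

drive_effector([
  [[0.16, 0, 0, 0, 0, 0], [0, -0.16, 0, 0, 0, 0], [0, -0.16, 0, 0, 0, 0], [0, -0.16, 0, 0, 0, 0], [0, -0.16, 0, 0, 0, 0], [0, 0, 0, 0, 0, 0]],
])

```text
time: 13.17
tool_pos: [0.4206, 0.2484, 0.445]
tool_rot: [-3.137, 0.003, 1.501]
contact_force: [1.2, 0.8, 0.4]
opening: 0.0006
grip_force: 0.0
```

```bash
python3 -c "
from h import *
s=cam('scene');t=cam('top')
b,_=blob(s,'blue',(295,180,325,212));a,_=blob(t,'blue',(318,210,352,250))
p=tri(ray(t,*a),ray(s,*b));print('grip chest',RC.inv().apply(p-C0))
cv2.imwrite('pics/end.png',np.hstack([s['image'][90:290,170:370],t['image'][140:340,290:490]])[...,::-1].repeat(2,0).repeat(2,1))"
```

```text
grip chest [-0.08116612  0.0013222   0.16021117]
```

View pics/end.png

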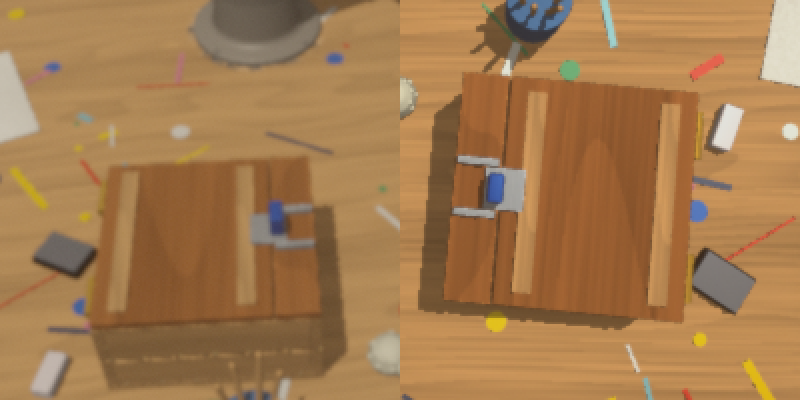

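The lid is flush and shut, with the plate lapping over it. The grip measures chest x −81 mm, which is fully home, and the bystanders haven't moved.

```bash
python3 -c "
from cell import robot
print(robot.hand_in())"
```

```text
the job is handed in; nothing more can be done
None
```

The job is handed in after about 13 s of robot time: the stay was unlocked, the lid lowered gently until fully shut, then the bolt slid fully home, with the things around the chest left where they were.

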